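# Unstack the marble-sorting kit into its seats

### The arm

A 6-joint arm with a two-finger parallel gripper is mounted at the origin on the work surface. World frame = base frame: x ahead of the robot, y to its left, z up, the work surface at z = 0. Lengths are in m, angles in rad, forces in N, time in s.
With the tool pointing down it reaches from about 0.375 to 0.975 m from the base axis. Payload 3.8 kg.
Tool frame: the origin (TCP) lies at the very end of the fingers, on their centre line; the grasp point (between the pads) lies 19 mm behind it; z points along the fingers, y is the direction in which the jaws open and shut (so a half turn about z gives the same grasp; the last joint's range is limited). The gripper opens to 85 mm and grips with 20 to 120 N. Pads are 22 mm wide; open, the fingers measure 114 mm over their backs; the gripper's body (76 mm by 85 mm) begins 54 mm behind the grasp point. The pads swing forward as they close: fully open they stand 13 mm farther back than shut.
Start: joints at [-1.361, 0.264, 1.604, -0, 1.274, -0.037], TCP at [0.165, -0.655, 0.231] pointing down, gripper open.
Joint ranges: [-2.63, 2.63], [-0.94, 2.18], [0.31, 2.57], [-1.31, 4.45], [0, 2.66], [-2.55, 2.55]. Speed limits (rad/s): [2.57, 2.57, 3.14, 3.14, 3.14, 3.14].

### API

Orientations are given as a rotation vector (axis times angle).
In Python, from workcell import read_state, read_camera, camera_info, finish_job gives the robot as it stands. The module is installed in compiled form; this text tells all that it offers.
- The arm moves only by the tool play_rows, never from a script. Its argument "motion" is a list of rows, each a list of 5 numbers: the shift along the tool's x, y, z in units of 1000 mm (1.0 is 1000 mm), then the turn about the tool's z in units of 2 pi rad (1.0 is 2 pi rad), then the finger opening in mm, from 0 to 85.4. A call has 1 to 5 rows; each row shifts and turns the commanded pose from where the row before left it, along the tool's axes as they then stand; what a row does not reach is not made up. A row lasts 1/8 s, in which the tool goes at most 62.5 mm and 10.7 degrees, less where a joint would pass 70% of its speed; a pose out of reach is approached as far as the arm can. A call with a number of a shift or a turn outside -1 to 1 is refused whole. A call with a gripper value outside its range is refused whole. The fingers move at their own pace and stop on an object; "squeeze" is the grip in N (left out, the last holds). Time passes only in rows, so rows that do not move let the fingers close. It gives the time, the measured TCP pose, the force and the opening at its end, in the units of the state.
- read_state(): the state, without advancing time (a new reading comes with each control period).
- read_camera(name): name is "side" or "top"; returns the picture (420x560x3 uint8, red, green, blue); there is no depth.
- camera_info(name): a dict with "intrinsics" (3x3 intrinsics, pixels), "pose" (4x4, takes a point from camera to world coordinates). Camera axes: x right, y down, z forward; pixel columns grow to the right and rows downward; lengths in m; the calibration is good to about 2 mm. A picture is of the moment at which its call begins. camera_info takes no time and is no camera call.
- finish_job(): hands the job in, once; it reports no verdict.
The state is a dict: "time": time; "q": joint angles; "joint_vel": joint speeds; "joint_torque": joint torques, N m; "tool_pos": TCP position; "tcp_rot": TCP orientation; "wrist_force": force on the tool from outside, world axes, zero at the start; "torque": the same for the moment, N m; "width": opening from 0.0 (shut) to 1.0 (fully open).
Only numpy, scipy, OpenCV 4.12 (cv2) and the standard library are available. Lean on these libraries where they do the work, as an engineer would, in place of code of your own. Each camera call takes 0.05 s, during which the arm holds its last target. There are 200 camera calls.

### The job

The marble-sorting kit was stacked in two piles to wipe the shelf. Take the piles apart and set each piece upright and flat inside its own maple seat: the square red tin in the square seat, the hexagonal maple box in the hexagonal seat, the stoneware bowl in the large round seat and the copper cup in the small round seat. Never tip a piece over, and leave the lidded jar standing where it is.

Things in the scene. Friction and masses are not known exactly. Their poses are not given: they have to be found in the camera images.
- tin: Red lacquered square tin, shut, 64 x 64 mm and 44 mm high, flat lid, about 0.12 kg. It stands on the shelf at the bottom of one of the two piles, with either the bowl or the cup on its lid. Origin: centre of its underside; z up. x and y square to its sides.
- hex_box: Hexagonal maple box, shut, 66 mm across flats (76 mm across corners), 44 mm high, flat lid, about 0.11 kg. It stands on the shelf at the bottom of the other pile, with the other of bowl and cup on its lid. Origin: centre of its underside; z up. Two of its six flat sides face +y and -y of its own frame, the others follow every 60 degrees.
- bowl: Round grey stoneware pinch bowl, open at the top, 38 mm high, 48 mm wide at the foot, 54 mm wide 8 mm above the foot, 58 mm wide at the rim, wall 4 mm, about 0.12 kg. It starts upright on top of one pile. Origin: centre of its underside; z up.
- cup: Copper measuring cup, a straight round cylinder open at the top, 34 mm in diameter, 48 mm high, wall 2.5 mm, about 0.09 kg. A flat handle 11 mm wide and 3 mm thick sticks out level along its own -x, to 56 mm from the axis, 43 to 46 mm above the foot. It starts upright on top of one pile, the handle roughly towards the robot. Origin: centre of the underside of the round part; z up.
- square_seat: Square shallow maple seat for the tin, 94 x 94 mm outside, 80 x 80 mm inside the lip. Fixed, its floor 4 mm above the shelf, its lip 7 mm thick and rising 5 mm above that floor (9 mm above the shelf). Origin: centre of its underside, on the shelf. z up. Empty at the start. x and y square to its sides.
- hex_seat: Hexagonal shallow maple seat for the hexagonal box, 96 mm across flats outside, 82 mm across flats inside the lip. Fixed, its floor 4 mm above the shelf, its lip 7 mm thick and rising 5 mm above that floor (9 mm above the shelf). Origin: centre of its underside, on the shelf. z up. Empty at the start. Two of its sides face +y and -y of its own frame.
- large_round_seat: Large round shallow maple seat for the bowl, 84 mm in diameter outside, 70 mm inside the lip. Fixed, its floor 4 mm above the shelf, its lip 7 mm thick and rising 5 mm above that floor (9 mm above the shelf). Origin: centre of its underside, on the shelf. z up. Empty at the start.
- small_round_seat: Small round shallow maple seat for the cup, 64 mm in diameter outside, 50 mm inside the lip. Fixed, its floor 4 mm above the shelf, its lip 7 mm thick and rising 5 mm above that floor (9 mm above the shelf). Origin: centre of its underside, on the shelf. z up. Empty at the start.
- jar: Bystander: loose lidded amber glass jar, 50 mm in diameter, 72 mm high, standing on the shelf among the task's things; leave it alone. Origin: centre of its underside; z up.
Mind the look-alikes: they are no part of the job. What is shaped like the hex_seat but purple is not meant.

How it is judged:
At the end, for the whole second after the job is handed in: Tin in square seat, hexagonal box in hexagonal seat, bowl in large round seat, cup in small round seat: each within 13 mm of its seat's centre, underside 2 to 6.5 mm above the seat's underside (on its floor, not the lip), upright within 0.05 rad, slower than 0.02 m/s (horizontal distance between tin and square_seat below 0.013 m and z of tin in the frame of square_seat between 0.002 and 0.0065 m and angle between each of tin, hex_box, bowl, cup's own z axis and vertical below 0.05 rad and linear speed of each of tin, hex_box, bowl, cup below 0.02 m/s and horizontal distance between hex_box and hex_seat below 0.013 m and z of hex_box in the frame of hex_seat between 0.002 and 0.0065 m and horizontal distance between bowl and large_round_seat below 0.013 m and z of bowl in the frame of large_round_seat between 0.002 and 0.0065 m and horizontal distance between cup and small_round_seat below 0.013 m and z of cup in the frame of small_round_seat between 0.002 and 0.0065 m); the robot touches nothing.
It fails at once if the tin is tipped over (more than 0.7 rad) (angle between tin's own z axis and vertical above 0.7 rad).
It fails at once if the hexagonal box is tipped over (more than 0.7 rad) (angle between hex_box's own z axis and vertical above 0.7 rad).
It fails at once if the bowl is tipped over (more than 0.7 rad) (angle between bowl's own z axis and vertical above 0.7 rad).
It fails at once if the cup is tipped over (more than 0.7 rad) (angle between cup's own z axis and vertical above 0.7 rad).
It fails at once if the jar is moved more than 20 mm or tipped more than 0.4 rad (distance of jar from where it was at the start of the episode above 0.02 m or angle between jar's own z axis and vertical above 0.4 rad).
It also fails if it takes over 115 s, if anything falls off the work surface, if the arm or the gripper's body presses on something with over 40 N, if the wrist force passes 120 N, or if a joint passes its speed limit or range.

## Working session

There is one attempt and no reset: what is moved stays moved. The work goes in short steps, Python scripts to look and compute and a tool call to move; the robot and the scene stay as the last step left them, time stands still between calls to the robot, and variables do not carry over. Pictures are saved under pics/ and viewed, about 12 in all and at most 16, crops included, and the job is handed in when it is done.

Besides the shell and the picture viewer there is one more tool, called after "Emit:" by a JSON object that holds its "op" and its "data", one argument or row to a line. play_rows: Moves the arm, as the interface text tells. Shifts and turns lie within -1 to 1; 1 stands for 1000 mm of shift or 2 pi rad of turn. Its arguments: {"type":"object","properties":{"motion":{"type":"array","items":{"type":"array","items":{"type":"number"}}},"squeeze":{"type":"number"}},"required":["motion"]}

```bash
mkdir -p pics
cat > h.py <<'E'
import numpy as np, cv2
from workcell import *
def snap(cam,name,crop=None,scale=1):
    im=read_camera(cam); cv2.imwrite('pics/_raw_%s.png'%cam,im[:,:,::-1])
    if crop: im=im[crop[1]:crop[3],crop[0]:crop[2]]
    im=cv2.resize(im,None,fx=scale,fy=scale,interpolation=cv2.INTER_CUBIC)
    cv2.imwrite('pics/'+name,im[:,:,::-1])
def px(cam,u,v,z):
    c=camera_info(cam);K=np.array(c['intrinsics']);T=np.array(c['pose'])
    d=T[:3,:3]@np.linalg.solve(K,[u,v,1]);o=T[:3,3]
    return o+d*(z-o[2])/d[2]
def proj(cam,p):
    c=camera_info(cam);K=np.array(c['intrinsics']);T=np.array(c['pose'])
    q=K@(T[:3,:3].T@(np.array(p)-T[:3,3]));return q[:2]/q[2]
E
python3 - <<'E'
from h import *
snap('top','t1.png',None,1.42);snap('side','s1.png',None,1.42)
for c in('top','side'):print(camera_info(c))
print(read_state())
E
```

```text
{'intrinsics': array([[539.11377384,   0.        , 279.93924408],
       [  0.        , 539.11377384, 210.00327898],
       [  0.        ,   0.        ,   1.        ]]), 'pose': array([[-0.01784254, -0.99198101,  0.12512121,  0.31576211],
       [-0.9997638 ,  0.01614779, -0.01454611,  0.02473829],
       [ 0.01240904, -0.12535119, -0.99203482,  1.32142629],
       [ 0.        ,  0.        ,  0.        ,  1.        ]])}
{'intrinsics': array([[497.56254816,   0.        , 288.17158859],
       [  0.        , 497.56254816, 208.72394032],
       [  0.        ,   0.        ,   1.        ]]), 'pose': array([[-0.90213619, -0.22842818,  0.36602029,  0.03356043],
       [-0.43065891,  0.42535688, -0.79599273,  0.96008222],
       [ 0.02613792, -0.87572376, -0.48210446,  0.62616095],
       [ 0.        ,  0.        ,  0.        ,  1.        ]])}
{'time': 0.1, 'q': array([-1.36095848e+00,  2.64706006e-01,  1.60529117e+00, -3.43608949e-07,
        1.27372569e+00, -3.69110894e-02]), 'joint_vel': array([-6.93823411e-04, -3.33066648e-03, -1.99606557e-03, -5.36051756e-05,
       -6.57041569e-04,  3.68435630e-04]), 'joint_torque': array([ 1.14238007e-04, -5.16707861e+01, -3.68589163e+01, -6.09844847e-05,
        6.27948437e-03,  2.45924689e-06]), 'tool_pos': array([ 0.16471628, -0.65387635,  0.23003853]), 'tcp_rot': array([-3.11560734e+00, -3.86348780e-01,  2.89276354e-04]), 'wrist_force': array([0.72325432, 0.52539126, 0.07103512]), 'torque': array([0.02028078, 0.00141988, 0.01778935]), 'width': 1.0013506106071608}
```

View pics/t1.png

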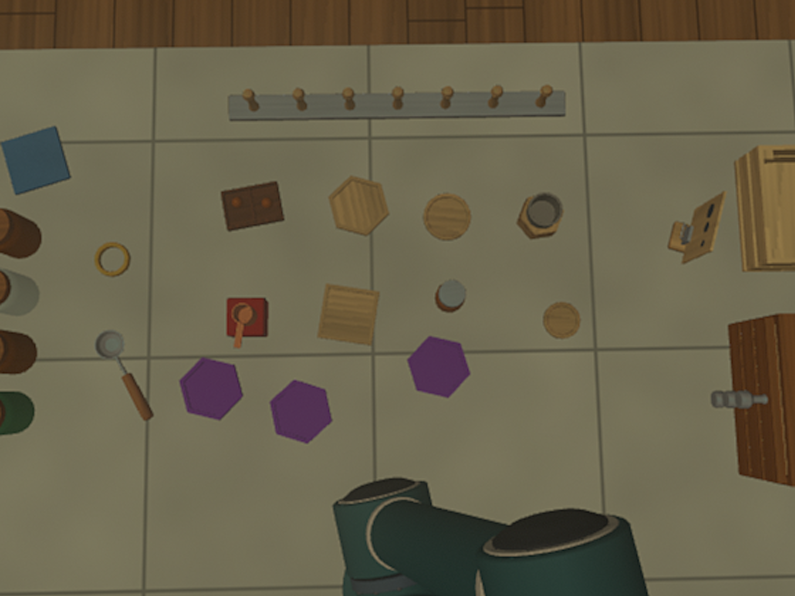

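View pics/s1.png

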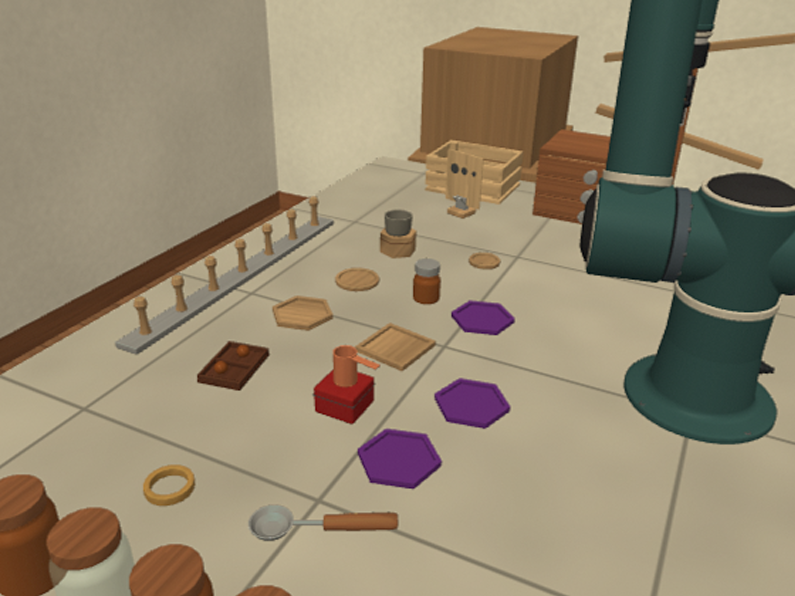

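The top view shows the cup on the tin (243,312), the bowl on the hex box (542,212), the seats (hex 359,206; large round 446,217; square 349,315; small round 562,320) and the jar (451,295). I'll enlarge these.

Run:
```python
import cv2
im=cv2.imread('pics/_raw_top.png')
for n,(a,b,c,d) in dict(c1=(150,115,290,250),c2=(285,120,425,255)).items():
    cv2.imwrite('pics/%s.png'%n,cv2.resize(im[b:d,a:c],None,fx=4.4,fy=4.4,interpolation=cv2.INTER_CUBIC))
```

```text
(no output)
```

View pics/c1.png

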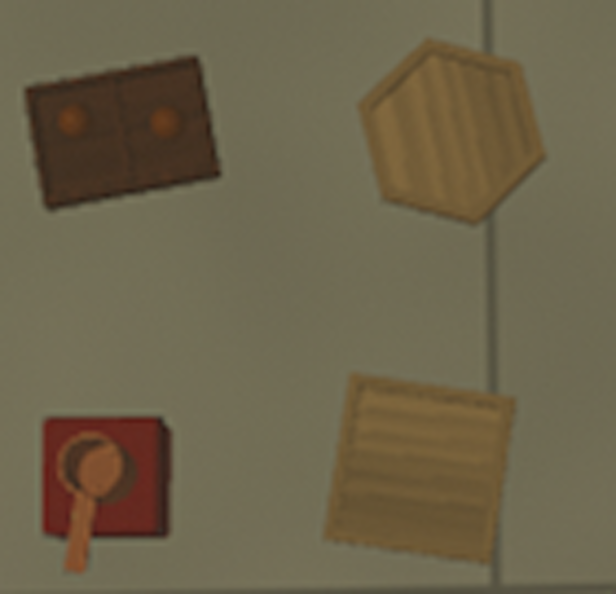

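View pics/c2.png

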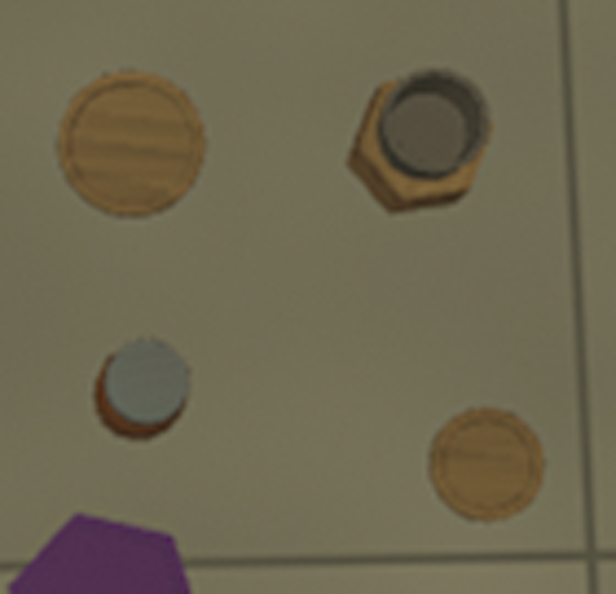

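Run:
```python
from h import *
def A(l,o,z): return np.array([px('top',o[0]+u/4.4-.4,o[1]+v/4.4-.4,z) for u,v in l])
o1=(150,115);o2=(285,120)
def poly(n,P):
    c=P.mean(0);d=P-c;print(n,c.round(4),'r',np.hypot(*d[:,:2].T).round(3),'ang',np.degrees(np.arctan2(d[:,1],d[:,0])).round(1))
poly('hexseat',A([(432,39),(522,65),(546,157),(478,223),(384,199),(360,104)],o1,.009))
poly('sqseat',A([(350,373),(515,399),(491,562),(326,540)],o1,.009))
poly('tin',A([(44,418),(162,418),(162,536),(44,536)],o1,.044))
c=A([(91,466),(76,572)],o1,.092);print('cup',c,np.linalg.norm(c[0]-c[1]),np.degrees(np.arctan2(*(c[0]-c[1])[1::-1])))
for n,p,z in[('large',(132,143),.009),('small',(487,464),.009),('bowl',(436,124),.082),('jar',(148,381),.072)]:print(n,A([p],o2,z)[0])
from scipy.spatial.transform import Rotation as R
print(R.from_rotvec(read_state()['tcp_rot']).as_matrix().round(3))
```

```text
hexseat [0.6472 0.0704 0.009 ] r [0.055 0.054 0.054 0.055 0.055 0.055] ang [  12.3  -46.1 -107.  -166.2  134.3   72.8]
sqseat [0.4556 0.091  0.009 ] r [0.067 0.065 0.065 0.066] ang [  35.7  -54.4 -144.   126.6]
tin [0.45   0.2605 0.044 ] r [0.046 0.045 0.046 0.044] ang [  44.6  -45.1 -135.6  135. ]
cup [[0.45068991 0.25795114 0.092     ]
 [0.39571191 0.26526647 0.092     ]] 0.0554625487267473 -7.579218224560603
large [ 0.62517628 -0.08339062  0.009     ]
small [ 0.4394983  -0.27663192  0.009     ]
bowl [ 0.61593568 -0.24065717  0.082     ]
jar [ 0.48087985 -0.08336561  0.072     ]
[[ 0.97   0.244 -0.   ]
 [ 0.244 -0.97   0.002]
 [ 0.    -0.002 -1.   ]]
```

```bash
cat >> h.py <<'E'
from scipy.spatial.transform import Rotation as R
def plan(*wps,step=.055):
    """waypoints (x,y,z,yawdeg or None): prints tool-frame rows (turn first, then shift)"""
    s=read_state();p=np.array(s['tool_pos']);M=R.from_rotvec(s['tcp_rot']).as_matrix();yaw=np.degrees(np.arctan2(M[1,0],M[0,0]))
    print('t',s['time'].__round__(2),'at',p.round(4),'yaw',round(yaw,2),'w',round(s['width'],3),'F',s['wrist_force'].round(1),'tilt',M[:2,2].round(4))
    for x,y,z,w in wps:
        if w is not None:
            n=int(np.ceil(abs(yaw-w)/10));
            if n: print(' turn %d x %.4f'%(n,(yaw-w)/360/n))
            yaw=w
        a=np.radians(yaw);d=np.array([x,y,z])-p
        t=np.array([d[0]*np.cos(a)+d[1]*np.sin(a),d[0]*np.sin(a)-d[1]*np.cos(a),-d[2]])
        n=max(1,int(np.ceil(np.linalg.norm(t)/step)));print(' shift %d x'%n,(t/n).round(4));p=np.array([x,y,z])
E
python3 -c "
from h import *
plan((.5,-.35,.23,-8),(.4507,.258,.15,None),(.4507,.258,.055,None))"
```

```text
t 0.1 at [ 0.1647 -0.6539  0.23  ] yaw 14.14 w 1.001 F [0.7 0.5 0.1] tilt [-0.0004  0.0021]
 turn 3 x 0.0205
 shift 9 x [ 0.0322 -0.0386  0.    ]
 shift 12 x [-0.0111 -0.0496  0.0067]
 shift 2 x [ 0.     -0.      0.0475]
```

Emit:
{"op": "play_rows", "data": {
  "motion": [
    [0, 0, 0, 0.0205, 85],
    [0, 0, 0, 0.0205, 85],
    [0, 0, 0, 0.0205, 85],
    [0.032, -0.0386, 0, 0, 85],
    [0.032, -0.0386, 0, 0, 85]
  ],
  "squeeze": 30
}}

```text
time: 0.72
tool_pos: [0.2392, -0.5861, 0.2304]
tcp_rot: [-3.132, 0.222, 0.0]
wrist_force: [1.0, -0.2, -0.3]
width: 0.995
```

Emit:
{"op": "play_rows", "data": {
  "motion": [
    [0.032, -0.0386, 0, 0, 85],
    [0.032, -0.0386, 0, 0, 85],
    [0.032, -0.0386, 0, 0, 85],
    [0.032, -0.0386, 0, 0, 85],
    [0.032, -0.0386, 0, 0, 85]
  ]
}}

```text
time: 1.35
tool_pos: [0.4251, -0.4167, 0.2308]
tcp_rot: [-3.133, 0.219, 0.001]
wrist_force: [0.2, 0.3, 0.3]
width: 0.995
```

Emit:
{"op": "play_rows", "data": {
  "motion": [
    [0.032, -0.0386, 0, 0, 85],
    [0.032, -0.0386, 0, 0, 85],
    [-0.011, -0.0496, 0.0, 0, 85],
    [-0.011, -0.0496, 0.0, 0, 85],
    [-0.011, -0.0496, 0.0, 0, 85]
  ]
}}

```text
time: 1.98
tool_pos: [0.486, -0.1969, 0.2306]
tcp_rot: [-3.133, 0.219, 0.001]
wrist_force: [0.2, -0.8, -0.2]
width: 0.996
```

Emit:
{"op": "play_rows", "data": {
  "motion": [
    [-0.011, -0.0496, 0.0, 0, 85],
    [-0.011, -0.0496, 0.0, 0, 85],
    [-0.011, -0.0496, 0.0, 0, 85],
    [-0.011, -0.0496, 0.0, 0, 85],
    [-0.011, -0.0496, 0.0, 0, 85]
  ]
}}

```text
time: 2.6
tool_pos: [0.4658, 0.0561, 0.231]
tcp_rot: [3.134, -0.219, -0.0]
wrist_force: [0.8, -0.4, -0.8]
width: 0.996
```

Emit:
{"op": "play_rows", "data": {
  "motion": [
    [-0.011, -0.0496, 0.0, 0, 85],
    [-0.011, -0.0496, 0.0, 0, 85],
    [-0.011, -0.0496, 0.0, 0, 85],
    [-0.011, -0.0496, 0.0, 0, 85],
    [0, 0, 0, 0, 85]
  ]
}}

```text
time: 3.22
tool_pos: [0.4497, 0.2599, 0.2308]
tcp_rot: [-3.134, 0.212, 0.001]
wrist_force: [0.2, -0.4, 0.4]
width: 0.997
```

```bash
python3 -c "
from h import *
plan((.4507,.258,.15,-8),(.4507,.258,.055,None))"
```

```text
t 3.23 at [0.4497 0.2599 0.2308] yaw -7.73 w 0.997 F [ 0.2 -0.4  0.4] tilt [-0.0009  0.0004]
 turn 1 x 0.0007
 shift 2 x [0.0007 0.0009 0.0404]
 shift 2 x [ 0.     -0.      0.0475]
```

Emit:
{"op": "play_rows", "data": {
  "motion": [
    [0.001, 0.002, 0.044, 0, 85],
    [0, 0, 0.044, 0, 85],
    [0, 0, 0.044, 0, 85],
    [0, 0, 0.044, 0, 85],
    [0, 0, 0, 0, 85]
  ]
}}

```text
time: 3.85
tool_pos: [0.4475, 0.252, 0.0514]
tcp_rot: [3.128, -0.22, -0.013]
wrist_force: [-0.4, -1.2, 0.2]
width: 0.998
```

```bash
python3 -c "
from h import *
plan((.4507,.258,.055,-8))
snap('side','s2.png',(150,100,350,350),2.3)"
```

```text
t 3.85 at [0.4475 0.252  0.0514] yaw -8.05 w 0.998 F [-0.4 -1.2  0.2] tilt [-0.0087 -0.0047]
 turn 1 x -0.0001
 shift 1 x [ 0.0024 -0.0064 -0.0036]
```

View pics/s2.png

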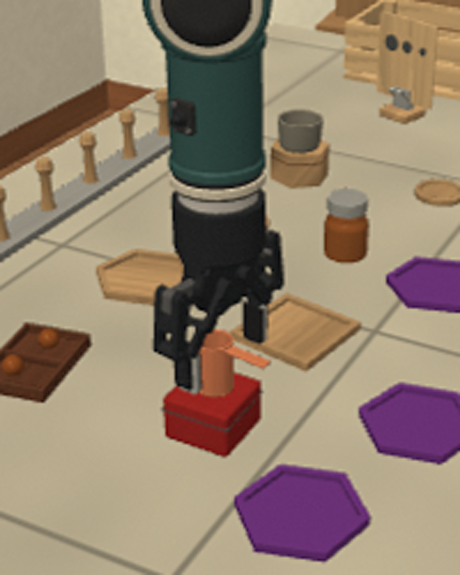

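The fingers straddle the cup (217,360) above the tin lid with the handle clear. I'll recentre, then close.

Emit:
{"op": "play_rows", "data": {
  "motion": [
    [0, 0, 0, 0, 85],
    [0, 0, 0, 0, 85]
  ]
}}

```text
time: 4.15
tool_pos: [0.4531, 0.2558, 0.0577]
tcp_rot: [-3.132, 0.219, -0.006]
wrist_force: [0.4, -0.5, -0.2]
width: 0.993
```

```bash
python3 -c "
from h import *
plan((.4507,.258,.055,-8))"
```

```text
t 4.15 at [0.4531 0.2558 0.0577] yaw -8.01 w 0.993 F [ 0.4 -0.5 -0.2] tilt [0.0039 0.0019]
 turn 1 x -0.0000
 shift 1 x [-0.0027 -0.0018  0.0027]
```

Emit:
{"op": "play_rows", "data": {
  "motion": [
    [-0.001, -0.002, 0.001, 0, 85],
    [0, 0, 0, 0, 45],
    [0, 0, 0, 0, 40],
    [0, 0, 0, 0, 20],
    [0, 0, 0, 0, 20]
  ],
  "squeeze": 30
}}

```text
time: 4.78
tool_pos: [0.4507, 0.2573, 0.0544]
tcp_rot: [-3.134, 0.219, -0.0]
wrist_force: [0.2, 0.8, 2.0]
width: 0.377
```

Emit:
{"op": "play_rows", "data": {
  "motion": [
    [0, 0, 0, 0, 20],
    [0, 0, 0, 0, 20],
    [0, 0, 0, 0, 20],
    [0, 0, 0, 0, 20]
  ]
}}

```text
time: 5.28
tool_pos: [0.4507, 0.2573, 0.0544]
tcp_rot: [-3.134, 0.219, -0.0]
wrist_force: [0.8, 1.0, 2.3]
width: 0.378
```

Emit:
{"op": "play_rows", "data": {
  "motion": [
    [0, 0, -0.01, 0, 20],
    [0, 0, -0.03, 0, 20],
    [0, 0, -0.04, 0, 20],
    [0, 0, -0.04, 0, 20],
    [0, 0, -0.02, 0, 20]
  ]
}}

```text
time: 5.9
tool_pos: [0.4515, 0.2575, 0.1974]
tcp_rot: [-3.132, 0.219, -0.005]
wrist_force: [1.0, -0.6, -1.3]
width: 0.376
```

```bash
python3 -c "
from h import *
plan((.4395,-.2766,.195,-8),(.4395,-.2766,.018,None))"
```

```text
t 5.9 at [0.4515 0.2575 0.1974] yaw -8.0 w 0.376 F [ 1.  -0.6 -1.3] tilt [0.0034 0.0015]
 turn 1 x -0.0000
 shift 10 x [0.0062 0.0531 0.0002]
 shift 4 x [ 0.     -0.      0.0443]
```

Emit:
{"op": "play_rows", "data": {
  "motion": [
    [0.0035, 0.03, 0, 0, 20],
    [0.0058, 0.05, 0, 0, 20],
    [0.0058, 0.05, 0, 0, 20],
    [0.0058, 0.05, 0, 0, 20],
    [0.0058, 0.05, 0, 0, 20]
  ]
}}

```text
time: 6.52
tool_pos: [0.4444, 0.0241, 0.1946]
tcp_rot: [3.134, -0.218, 0.0]
wrist_force: [0.4, -0.1, -1.0]
width: 0.375
```

Emit:
{"op": "play_rows", "data": {
  "motion": [
    [0.0058, 0.05, 0, 0, 20],
    [0.0058, 0.05, 0, 0, 20],
    [0.0058, 0.05, 0, 0, 20],
    [0.0058, 0.05, 0, 0, 20],
    [0.0058, 0.05, 0, 0, 20]
  ]
}}

```text
time: 7.15
tool_pos: [0.4383, -0.2275, 0.1946]
tcp_rot: [-3.134, 0.22, -0.0]
wrist_force: [0.9, -0.2, -1.0]
width: 0.378
```

Emit:
{"op": "play_rows", "data": {
  "motion": [
    [0.0058, 0.05, 0, 0, 20],
    [0, 0, 0.03, 0, 20],
    [0, 0, 0.04, 0, 20],
    [0, 0, 0.04, 0, 20],
    [0, 0, 0, 0, 20]
  ]
}}

```text
time: 7.78
tool_pos: [0.4343, -0.2741, 0.0809]
tcp_rot: [-3.129, 0.219, 0.012]
wrist_force: [0.7, 0.4, -0.7]
width: 0.374
```

Emit:
{"op": "play_rows", "data": {
  "motion": [
    [0, 0, 0.02, 0, 20],
    [0, 0, 0.02, 0, 20],
    [0, 0, 0, 0, 20],
    [0, 0, 0, 0, 20],
    [0, 0, 0, 0, 20]
  ]
}}

```text
time: 8.4
tool_pos: [0.4388, -0.277, 0.046]
tcp_rot: [3.133, -0.219, 0.004]
wrist_force: [0.2, 0.4, -0.6]
width: 0.378
```

```bash
python3 -c "
from h import *
plan((.4395,-.2766,.017,-8))
snap('side','s3.png',(280,80,420,220),4)"
```

```text
t 8.4 at [ 0.4388 -0.277   0.046 ] yaw -7.99 w 0.378 F [ 0.2  0.4 -0.6] tilt [ 0.0023 -0.0016]
 turn 1 x 0.0000
 shift 1 x [ 0.0006 -0.0005  0.029 ]
```

View pics/s3.png

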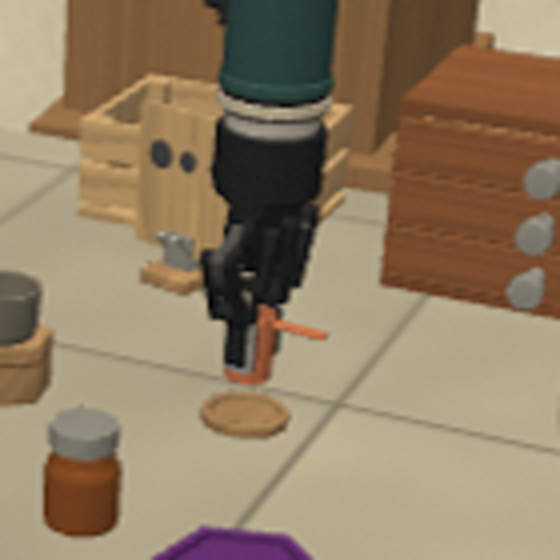

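The held cup hangs over the small seat: its foot is at (247,378) and the seat at (245,413), consistent with about 32 mm of height left.

Emit:
{"op": "play_rows", "data": {
  "motion": [
    [0, 0, 0.012, 0, 20],
    [0, 0, 0.01, 0, 20],
    [0, 0, 0.005, 0, 20],
    [0, 0, 0.003, 0, 20],
    [0, 0, 0, 0, 20]
  ]
}}

```text
time: 9.07
tool_pos: [0.4373, -0.276, 0.0144]
tcp_rot: [-3.133, 0.219, 0.002]
wrist_force: [-2.9, 1.1, 4.0]
width: 0.377
```

Emit:
{"op": "play_rows", "data": {
  "motion": [
    [0, 0, 0.001, 0, 20],
    [0, 0, 0, 0, 20],
    [0, 0, 0, 0, 20]
  ]
}}

```text
time: 9.45
tool_pos: [0.4373, -0.2759, 0.0144]
tcp_rot: [-3.133, 0.219, 0.002]
wrist_force: [-6.1, 3.7, 12.4]
width: 0.38
```

Emit:
{"op": "play_rows", "data": {
  "motion": [
    [0, 0, 0, 0, 45],
    [0, 0, 0, 0, 55],
    [0, 0, 0, 0, 70],
    [0, 0, -0.015, 0, 70],
    [0, 0, -0.03, 0, 80]
  ]
}}

```text
time: 10.07
tool_pos: [0.4367, -0.2755, 0.0581]
tcp_rot: [-3.132, 0.219, 0.004]
wrist_force: [0.3, 0.2, -0.8]
width: 0.941
```

Emit:
{"op": "play_rows", "data": {
  "motion": [
    [0, 0, -0.04, 0, 85],
    [0, 0, -0.04, 0, 85],
    [0, 0, -0.04, 0, 85],
    [0, 0, 0, 0, 85]
  ]
}}

```text
time: 10.58
tool_pos: [0.4405, -0.2781, 0.1838]
tcp_rot: [3.129, -0.219, 0.013]
wrist_force: [0.2, -0.3, 0.7]
width: 0.998
```

```bash
python3 -c "
from h import *
plan((.616,-.2407,.18,-9),(.616,-.2407,.055,None))
snap('top','t2.png',(285,120,425,255),4.4)"
```

```text
t 10.57 at [ 0.4405 -0.2781  0.1838] yaw -8.0 w 0.998 F [ 0.2 -0.3  0.7] tilt [ 0.008  -0.0056]
 turn 1 x 0.0028
 shift 4 x [ 0.0419 -0.0161  0.0009]
 shift 3 x [ 0.     -0.      0.0417]
```

Emit:
{"op": "play_rows", "data": {
  "motion": [
    [0.04, -0.016, 0, 0, 85],
    [0.05, -0.02, 0, 0, 85],
    [0.05, -0.02, 0, 0, 85],
    [0.028, -0.0085, 0, 0, 85],
    [0, 0, 0.03, 0, 85]
  ]
}}

```text
time: 11.25
tool_pos: [0.6166, -0.2355, 0.1492]
tcp_rot: [3.133, -0.216, 0.007]
wrist_force: [0.4, -0.0, -0.9]
width: 0.994
```

Emit:
{"op": "play_rows", "data": {
  "motion": [
    [0, 0, 0.03, 0, 85],
    [0, 0, 0.02, 0, 85],
    [0, 0, 0, 0, 85],
    [0, 0, 0, 0, 85],
    [0, 0, 0, 0, 85]
  ]
}}

```text
time: 11.88
tool_pos: [0.6141, -0.2363, 0.1001]
tcp_rot: [3.133, -0.219, 0.004]
wrist_force: [-0.5, -0.0, -0.3]
width: 0.996
```

```bash
python3 -c "
from h import *
plan((.616,-.2407,.055,-8))
snap('side','s4.png',(240,80,400,240),3.5)"
```

```text
t 11.88 at [ 0.6141 -0.2363  0.1001] yaw -8.01 w 0.996 F [-0.5 -0.  -0.3] tilt [ 0.0026 -0.0011]
 turn 1 x -0.0000
 shift 1 x [0.0025 0.0041 0.0451]
```

View pics/s4.png

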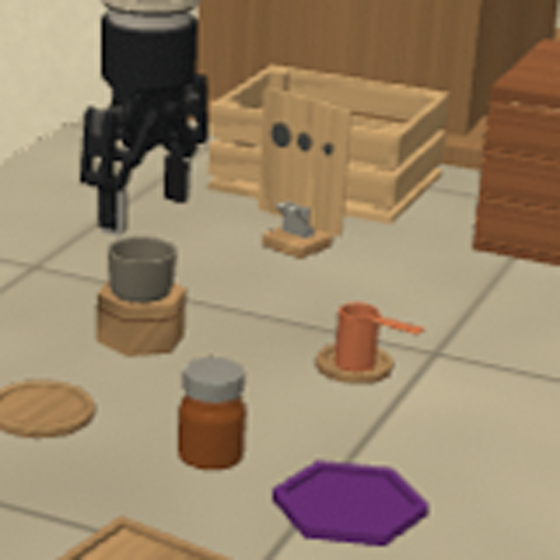

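The cup stands inside the small seat (357,360). The fingers are centred over the bowl (142,255).

Emit:
{"op": "play_rows", "data": {
  "motion": [
    [0.0025, 0.004, 0.012, 0, 85],
    [0, 0, 0.012, 0, 85],
    [0, 0, 0.012, 0, 85],
    [0, 0, 0.008, 0, 85],
    [0, 0, 0, 0, 85]
  ]
}}

```text
time: 12.55
tool_pos: [0.614, -0.2396, 0.0527]
tcp_rot: [-3.133, 0.219, 0.004]
wrist_force: [-0.3, -0.4, -0.3]
width: 0.995
```

Emit:
{"op": "play_rows", "data": {
  "motion": [
    [0, 0, 0, 0, 70],
    [0, 0, 0, 0, 65],
    [0, 0, 0, 0, 50],
    [0, 0, 0, 0, 50],
    [0, 0, 0, 0, 50]
  ],
  "squeeze": 35
}}

```text
time: 13.18
tool_pos: [0.6157, -0.2406, 0.0555]
tcp_rot: [3.133, -0.219, 0.003]
wrist_force: [-1.2, -0.4, 5.4]
width: 0.654
```

Emit:
{"op": "play_rows", "data": {
  "motion": [
    [0, 0, 0, 0, 45],
    [0, 0, 0, 0, 45],
    [0, 0, 0, 0, 45]
  ]
}}

```text
time: 13.55
tool_pos: [0.6157, -0.2406, 0.0555]
tcp_rot: [3.133, -0.219, 0.003]
wrist_force: [-1.0, -0.7, 5.8]
width: 0.654
```

Emit:
{"op": "play_rows", "data": {
  "motion": [
    [0, 0, -0.005, 0, 45],
    [0, 0, -0.02, 0, 45],
    [0, 0, -0.025, 0, 45],
    [0, 0, -0.025, 0, 45],
    [0, 0, 0, 0, 45]
  ]
}}

```text
time: 14.18
tool_pos: [0.6171, -0.2409, 0.133]
tcp_rot: [3.132, -0.219, 0.009]
wrist_force: [0.8, -0.7, -2.1]
width: 0.656
```

```bash
python3 -c "
from h import *
plan((.6252,-.0834,.13,-8),(.6252,-.0834,.0155,None))"
```

```text
t 14.18 at [ 0.6171 -0.2409  0.133 ] yaw -8.0 w 0.656 F [ 0.8 -0.7 -2.1] tilt [ 0.0058 -0.0024]
 turn 1 x 0.0000
 shift 3 x [-0.0046 -0.0523  0.001 ]
 shift 3 x [ 0.     -0.      0.0382]
```

Emit:
{"op": "play_rows", "data": {
  "motion": [
    [-0.003, -0.037, 0, 0, 45],
    [-0.004, -0.045, 0, 0, 45],
    [-0.004, -0.045, 0, 0, 45],
    [-0.0025, -0.03, 0, 0, 45],
    [0, 0, 0.02, 0, 45]
  ]
}}

```text
time: 14.8
tool_pos: [0.6245, -0.0806, 0.1098]
tcp_rot: [-3.134, 0.214, -0.004]
wrist_force: [0.3, 0.4, -0.2]
width: 0.66
```

Emit:
{"op": "play_rows", "data": {
  "motion": [
    [0, 0, 0.025, 0, 45],
    [0, 0, 0.025, 0, 45],
    [0, 0, 0.015, 0, 45],
    [0, 0, 0, 0, 45],
    [0, 0, 0, 0, 45]
  ]
}}

```text
time: 15.42
tool_pos: [0.624, -0.0832, 0.0448]
tcp_rot: [3.134, -0.22, 0.002]
wrist_force: [-0.2, -0.2, -0.5]
width: 0.655
```

```bash
python3 -c "
from h import *
plan((.6252,-.0834,.0155,None))"
```

```text
t 15.43 at [ 0.624  -0.0832  0.0448] yaw -8.02 w 0.655 F [-0.2 -0.2 -0.5] tilt [ 0.001  -0.0002]
 shift 1 x [0.0012 0.0001 0.0293]
```

Emit:
{"op": "play_rows", "data": {
  "motion": [
    [0.001, 0, 0.012, 0, 45],
    [0, 0, 0.01, 0, 45],
    [0, 0, 0.005, 0, 45],
    [0, 0, 0.002, 0, 45],
    [0, 0, 0, 0, 45]
  ]
}}

```text
time: 16.05
tool_pos: [0.6239, -0.0827, 0.0157]
tcp_rot: [-3.134, 0.219, 0.002]
wrist_force: [-2.7, 0.6, 2.9]
width: 0.657
```

Emit:
{"op": "play_rows", "data": {
  "motion": [
    [0, 0, 0.001, 0, 45],
    [0, 0, 0, 0, 45],
    [0, 0, 0, 0, 45]
  ]
}}

```text
time: 16.42
tool_pos: [0.6238, -0.0827, 0.0155]
tcp_rot: [-3.134, 0.219, 0.002]
wrist_force: [-6.2, 1.7, 9.7]
width: 0.653
```

Emit:
{"op": "play_rows", "data": {
  "motion": [
    [0, 0, 0, 0, 70],
    [0, 0, 0, 0, 80],
    [0, 0, -0.005, 0, 85],
    [0, 0, -0.02, 0, 85],
    [0, 0, -0.03, 0, 85]
  ]
}}

```text
time: 17.05
tool_pos: [0.6239, -0.0828, 0.0699]
tcp_rot: [-3.134, 0.219, 0.002]
wrist_force: [0.5, 0.2, 0.2]
width: 0.989
```

Emit:
{"op": "play_rows", "data": {
  "motion": [
    [0, 0, -0.04, 0, 85],
    [0, 0, -0.04, 0, 85],
    [0, 0, -0.03, 0, 85],
    [0, 0, 0, 0, 85]
  ]
}}

```text
time: 17.55
tool_pos: [0.6274, -0.0833, 0.1849]
tcp_rot: [3.133, -0.219, 0.014]
wrist_force: [-0.7, -0.4, -0.1]
width: 0.994
```

```bash
python3 -c "
from h import *
plan((.45,.2605,.18,0),(.45,.2605,.014,None))
snap('top','t3.png',(350,120,430,200),7)
snap('side','s5.png',(210,90,400,300),2.8)"
```

```text
t 17.55 at [ 0.6274 -0.0833  0.1849] yaw -8.0 w 0.994 F [-0.7 -0.4 -0.1] tilt [ 0.009  -0.0015]
 turn 1 x -0.0222
 shift 8 x [-0.0222 -0.043   0.0006]
 shift 4 x [0.     0.     0.0415]
```

View pics/t3.png

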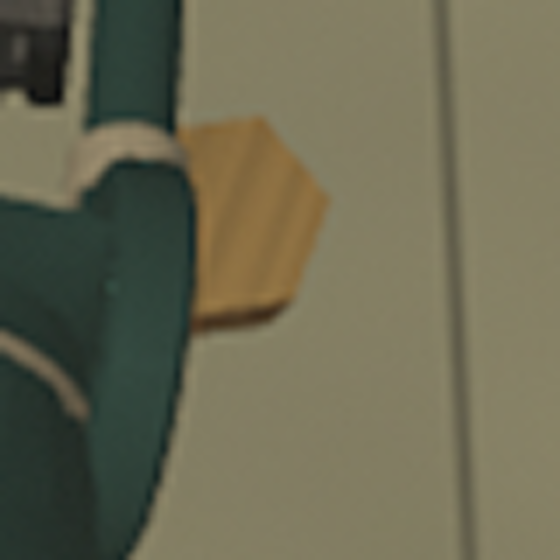

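View pics/s5.png

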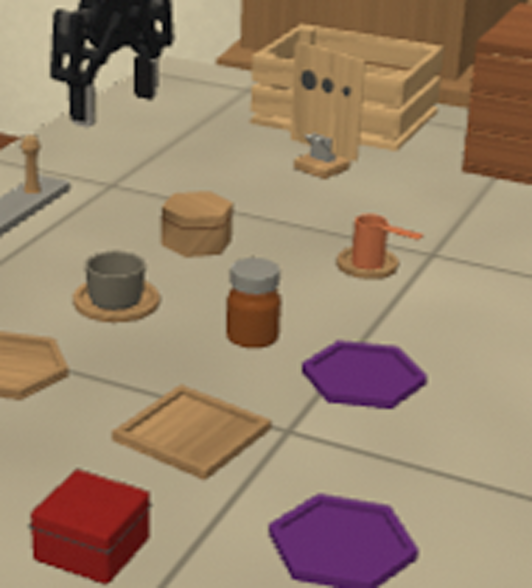

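The bowl (115,285) and cup (370,240) sit inside their seats; the tin is free. Next, the tin.

Emit:
{"op": "play_rows", "data": {
  "motion": [
    [0, 0, 0, -0.0222, 85],
    [-0.015, -0.029, 0, 0, 85],
    [-0.0232, -0.045, 0, 0, 85],
    [-0.0232, -0.045, 0, 0, 85],
    [-0.0232, -0.045, 0, 0, 85]
  ]
}}

```text
time: 18.27
tool_pos: [0.5377, 0.0822, 0.1773]
tcp_rot: [3.141, -0.001, -0.005]
wrist_force: [-0.5, 0.3, 1.0]
width: 0.995
```

Emit:
{"op": "play_rows", "data": {
  "motion": [
    [-0.0232, -0.045, 0, 0, 85],
    [-0.0232, -0.045, 0, 0, 85],
    [-0.0232, -0.045, 0, 0, 85],
    [-0.0232, -0.045, 0, 0, 85],
    [0, 0, 0.03, 0, 85]
  ]
}}

```text
time: 18.9
tool_pos: [0.4464, 0.2646, 0.1499]
tcp_rot: [-3.139, -0.007, -0.004]
wrist_force: [0.7, -0.2, -0.6]
width: 0.99
```

Emit:
{"op": "play_rows", "data": {
  "motion": [
    [0, 0, 0.03, 0, 85],
    [0, 0, 0.03, 0, 85],
    [0, 0, 0.02, 0, 85],
    [0, 0, 0, 0, 85],
    [0, 0, 0, 0, 85]
  ]
}}

```text
time: 19.52
tool_pos: [0.4469, 0.2611, 0.0692]
tcp_rot: [3.141, -0.0, -0.001]
wrist_force: [0.2, 0.3, 0.6]
width: 0.998
```

```bash
python3 -c "
from h import *
plan((.45,.2605,.014,-.3))
snap('side','s6.png',(150,150,350,350),2.8)
snap('top','t4.png',(350,120,430,200),7)"
```

```text
t 19.52 at [0.4469 0.2611 0.0692] yaw -0.01 w 0.998 F [0.2 0.3 0.6] tilt [-0.0007 -0.0003]
 turn 1 x 0.0008
 shift 2 x [0.0016 0.0003 0.0276]
```

View pics/t4.png

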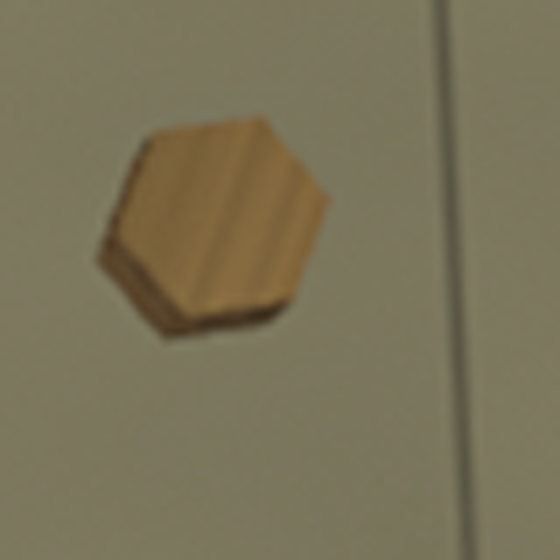

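View pics/s6.png

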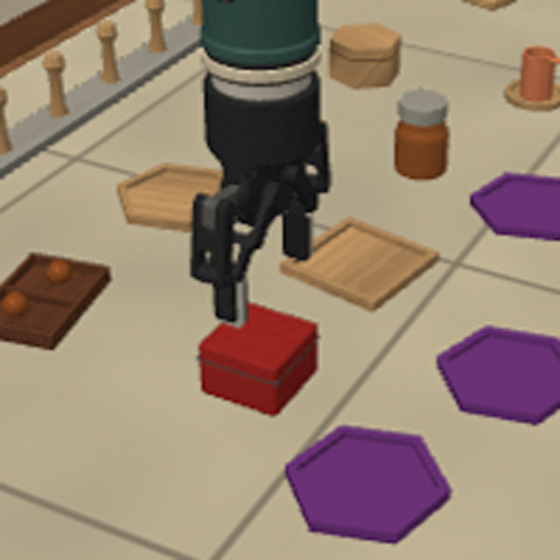

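Run:
```python
from h import *
f=lambda p:((proj('side',p)-[150,150])*2.8).round(0)
for s in(1,-1):print('finger',f((.4469,.261+s*.0427,.082)),'lowered',f((.4469,.261+s*.0427,.044)))
print('tin corners pred',[f((.45+a*.032,.2605+b*.032,.044)) for a,b in((1,1),(1,-1),(-1,-1),(-1,1))])
P=np.array([px('top',350+u/7-.4,120+v/7-.4,.044) for u,v in[(152,133),(262,117),(330,200),(293,302),(190,307),(117,235)]])
c=P.mean(0);d=P-c;print(c,np.hypot(*d[:,:2].T),np.degrees(np.arctan2(d[:,1],d[:,0])),(P[:3]+P[3:])/2)
```

```text
finger [231. 318.] lowered [233. 363.]
finger [293. 257.] lowered [293. 301.]
tin corners pred [array([198., 341.]), array([245., 295.]), array([322., 318.]), array([278., 366.])]
[ 0.6187571 -0.2434374  0.044    ] [0.03809777 0.03780688 0.03744092 0.03834257 0.03473429 0.03799358] [  38.82529776  -22.89787337  -82.41355031 -143.78868682  157.78604674
   99.63417613] [[ 0.61812912 -0.24282046  0.044     ]
 [ 0.62009282 -0.2442266   0.044     ]
 [ 0.61804937 -0.24326512  0.044     ]]
```

Run:
```python
from h import *
im=cv2.imread('pics/_raw_side.png')[235:310,210:275]
im=cv2.resize(im,None,fx=8,fy=8,interpolation=cv2.INTER_CUBIC)
for a,b in((1,1),(1,-1),(-1,-1),(-1,1)):
    for z,c in((.044,(0,255,0)),(0,(255,0,0))):
        p=(proj('side',(.45+a*.032,.2605+b*.032,z))-[210,235]+.5)*8
        cv2.circle(im,tuple(int(q) for q in p),4,c,-1)
cv2.imwrite('pics/tin.png',im)
```

```text
(no output)
```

View pics/tin.png

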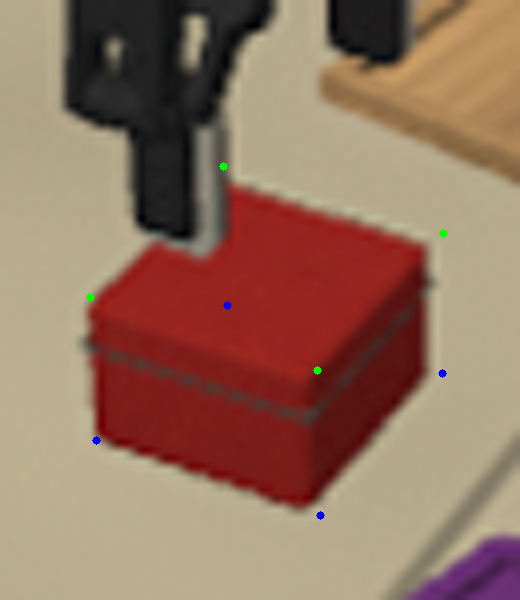

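The observed tin base corners agree with the prediction within about 3 mm. I'll lower the fingers and watch the force.

Emit:
{"op": "play_rows", "data": {
  "motion": [
    [0.003, -0.0005, 0.012, 0.0008, 85],
    [0, 0, 0.012, 0, 85],
    [0, 0, 0.012, 0, 85],
    [0, 0, 0.01, 0, 85],
    [0, 0, 0, 0, 85]
  ]
}}

```text
time: 20.25
tool_pos: [0.449, 0.2611, 0.0218]
tcp_rot: [3.14, -0.008, -0.004]
wrist_force: [0.1, 0.3, -0.0]
width: 0.994
```

Emit:
{"op": "play_rows", "data": {
  "motion": [
    [0, 0, 0.006, 0, 85],
    [0, 0, 0.003, 0, 85],
    [0, 0, 0, 0, 85],
    [0, 0, 0, 0, 72],
    [0, 0, 0, 0, 72]
  ]
}}

```text
time: 20.88
tool_pos: [0.4503, 0.2618, 0.0145]
tcp_rot: [-3.141, 0.008, -0.001]
wrist_force: [0.2, -0.6, -0.7]
width: 0.847
```

Emit:
{"op": "play_rows", "data": {
  "motion": [
    [0, 0, 0, 0, 66],
    [0, 0, 0, 0, 55],
    [0, 0, 0, 0, 55],
    [0, 0, 0, 0, 55],
    [0, 0, 0, 0, 55]
  ]
}}

```text
time: 21.5
tool_pos: [0.4505, 0.2619, 0.0147]
tcp_rot: [-3.141, 0.008, -0.001]
wrist_force: [-0.4, -0.1, 5.2]
width: 0.74
```

```bash
python3 -c "
from h import *
plan((.4556,.091,.08,-9),(.4556,.091,.018,None))"
```

```text
t 21.5 at [0.4505 0.2619 0.0147] yaw -0.3 w 0.74 F [-0.4 -0.1  5.2] tilt [0.0008 0.0004]
 turn 1 x 0.0242
 shift 4 x [ 0.0079  0.042  -0.0163]
 shift 2 x [ 0.    -0.     0.031]
```

Emit:
{"op": "play_rows", "data": {
  "motion": [
    [0, 0, -0.005, 0, 55],
    [0, 0, -0.02, 0, 55],
    [0, 0, -0.025, 0, 55],
    [0, 0, -0.015, 0, 55],
    [0, 0, 0, 0.0242, 55]
  ]
}}

```text
time: 22.12
tool_pos: [0.4509, 0.262, 0.0806]
tcp_rot: [-3.13, 0.253, -0.003]
wrist_force: [-0.9, 0.4, -2.0]
width: 0.737
```

Emit:
{"op": "play_rows", "data": {
  "motion": [
    [0.006, 0.03, 0, 0, 55],
    [0.0075, 0.042, 0, 0, 55],
    [0.0075, 0.042, 0, 0, 55],
    [0.0075, 0.04, 0, 0, 55],
    [0.003, 0.014, 0, 0, 55]
  ]
}}

```text
time: 22.75
tool_pos: [0.4541, 0.0891, 0.0788]
tcp_rot: [3.131, -0.25, -0.002]
wrist_force: [0.4, 0.7, -1.2]
width: 0.747
```

Emit:
{"op": "play_rows", "data": {
  "motion": [
    [0, 0, 0.01, 0, 55],
    [0, 0, 0.01, 0, 55],
    [0, 0, 0, 0, 55],
    [0, 0, 0, 0, 55]
  ]
}}

```text
time: 23.25
tool_pos: [0.4547, 0.0916, 0.059]
tcp_rot: [3.132, -0.245, -0.001]
wrist_force: [-0.6, -0.5, -0.8]
width: 0.74
```

```bash
python3 -c "
from h import *
plan((.4556,.091,.0187,-9))"
```

```text
t 23.25 at [0.4547 0.0916 0.059 ] yaw -8.93 w 0.74 F [-0.6 -0.5 -0.8] tilt [-0.0006  0.    ]
 turn 1 x 0.0002
 shift 1 x [0.0009 0.0005 0.0403]
```

Emit:
{"op": "play_rows", "data": {
  "motion": [
    [0.001, 0, 0.012, 0, 55],
    [0, 0, 0.012, 0, 55],
    [0, 0, 0.009, 0, 55],
    [0, 0, 0.004, 0, 55],
    [0, 0, 0.0025, 0, 55]
  ]
}}

```text
time: 23.88
tool_pos: [0.4558, 0.0906, 0.0194]
tcp_rot: [3.132, -0.247, -0.001]
wrist_force: [-0.0, -0.3, -1.9]
width: 0.738
```

Emit:
{"op": "play_rows", "data": {
  "motion": [
    [0, 0, 0.001, 0, 55],
    [0, 0, 0, 0, 55],
    [0, 0, 0, 0, 55]
  ]
}}

```text
time: 24.25
tool_pos: [0.4562, 0.0907, 0.0191]
tcp_rot: [-3.132, 0.247, -0.001]
wrist_force: [0.0, 0.3, -1.2]
width: 0.742
```

Emit:
{"op": "play_rows", "data": {
  "motion": [
    [0, 0, 0.001, 0, 55],
    [0, 0, 0, 0, 55],
    [0, 0, 0, 0, 75],
    [0, 0, 0, 0, 85],
    [0, 0, 0, 0, 85]
  ]
}}

```text
time: 24.88
tool_pos: [0.4559, 0.0907, 0.0177]
tcp_rot: [-3.132, 0.247, -0.0]
wrist_force: [-0.8, 1.1, 0.3]
width: 0.997
```

Emit:
{"op": "play_rows", "data": {
  "motion": [
    [0, 0, -0.01, 0, 85],
    [0, 0, -0.03, 0, 85],
    [0, 0, -0.04, 0, 85],
    [0, 0, -0.04, 0, 85],
    [0, 0, -0.03, 0, 85]
  ]
}}

```text
time: 25.5
tool_pos: [0.4566, 0.0908, 0.1705]
tcp_rot: [-3.131, 0.247, -0.004]
wrist_force: [-0.1, -0.3, -0.1]
width: 0.997
```

```bash
python3 -c "
from h import *
plan((.6187,-.2432,.15,-22),(.6187,-.2432,.014,None))
snap('side','s7.png')"
```

```text
t 25.5 at [0.4566 0.0908 0.1705] yaw -9.01 w 0.997 F [-0.1 -0.3 -0.1] tilt [0.0027 0.0004]
 turn 2 x 0.0180
 shift 7 x [0.0393 0.0356 0.0029]
 shift 3 x [ 0.     -0.      0.0453]
```

Emit:
{"op": "play_rows", "data": {
  "motion": [
    [0, 0, 0, 0.018, 85],
    [0, 0, 0, 0.0185, 85],
    [0.03, 0.027, 0, 0, 85],
    [0.04, 0.0362, 0, 0, 85],
    [0.04, 0.0362, 0, 0, 85]
  ]
}}

```text
time: 26.18
tool_pos: [0.5209, -0.044, 0.1683]
tcp_rot: [-3.083, 0.602, -0.001]
wrist_force: [-0.1, 0.4, 0.7]
width: 0.996
```

Emit:
{"op": "play_rows", "data": {
  "motion": [
    [0.04, 0.0362, 0, 0, 85],
    [0.04, 0.0362, 0, 0, 85],
    [0.04, 0.0362, 0, 0, 85],
    [0.03, 0.027, 0, 0, 85],
    [0.015, 0.014, 0, 0, 85]
  ]
}}

```text
time: 26.8
tool_pos: [0.6172, -0.2455, 0.1677]
tcp_rot: [3.083, -0.606, 0.0]
wrist_force: [1.6, -0.0, 0.0]
width: 0.997
```

Emit:
{"op": "play_rows", "data": {
  "motion": [
    [0, 0, 0.03, 0, 85],
    [0, 0, 0.04, 0, 85],
    [0, 0, 0.03, 0, 85],
    [0, 0, 0, 0, 85],
    [0, 0, 0, 0, 85]
  ]
}}

```text
time: 27.42
tool_pos: [0.6174, -0.2434, 0.0691]
tcp_rot: [3.083, -0.603, 0.002]
wrist_force: [-0.9, -0.4, -0.1]
width: 0.993
```

```bash
python3 -c "
from h import *
plan((.6187,-.2432,.014,-22.2))
snap('side','s8.png',(180,80,380,290),2.8)"
```

```text
t 27.43 at [ 0.6174 -0.2434  0.0691] yaw -22.12 w 0.993 F [-0.9 -0.4 -0.1] tilt [ 0.0013 -0.0004]
 turn 1 x 0.0002
 shift 2 x [ 0.0005 -0.0003  0.0275]
```

View pics/s8.png

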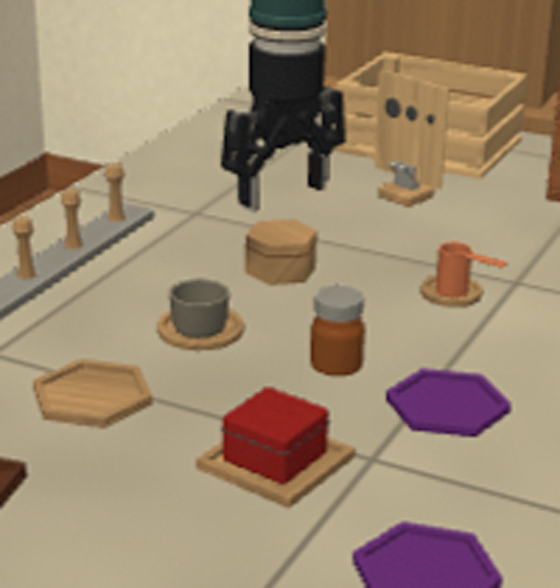

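The tin sits in the square seat (275,440), and the fingers are centred over the hex box (281,240). Now to grasp it.

Emit:
{"op": "play_rows", "data": {
  "motion": [
    [0.0005, 0, 0.012, 0, 85],
    [0, 0, 0.012, 0, 85],
    [0, 0, 0.012, 0, 85],
    [0, 0, 0.01, 0, 85],
    [0, 0, 0, 0, 85]
  ]
}}

```text
time: 28.1
tool_pos: [0.616, -0.2433, 0.02]
tcp_rot: [-3.082, 0.603, 0.005]
wrist_force: [0.1, -0.6, 0.8]
width: 0.997
```

Emit:
{"op": "play_rows", "data": {
  "motion": [
    [0, 0, 0.006, 0, 85],
    [0, 0, 0.003, 0, 85],
    [0, 0, 0, 0, 85],
    [0, 0, 0, 0, 74],
    [0, 0, 0, 0, 70]
  ]
}}

```text
time: 28.72
tool_pos: [0.6174, -0.2439, 0.0131]
tcp_rot: [3.083, -0.603, 0.001]
wrist_force: [-0.2, -1.4, -1.1]
width: 0.822
```

Emit:
{"op": "play_rows", "data": {
  "motion": [
    [0, 0, 0, 0, 67],
    [0, 0, 0, 0, 57],
    [0, 0, 0, 0, 57],
    [0, 0, 0, 0, 57],
    [0, 0, 0, 0, 57]
  ]
}}

```text
time: 29.35
tool_pos: [0.6177, -0.244, 0.0134]
tcp_rot: [3.083, -0.603, 0.002]
wrist_force: [0.6, 0.2, 5.3]
width: 0.764
```

Emit:
{"op": "play_rows", "data": {
  "motion": [
    [0, 0, -0.005, 0, 57],
    [0, 0, -0.025, 0, 57],
    [0, 0, -0.035, 0, 57],
    [0, 0, -0.035, 0, 57],
    [0, 0, 0, 0, 57]
  ]
}}

```text
time: 29.98
tool_pos: [0.6192, -0.2449, 0.116]
tcp_rot: [3.081, -0.603, 0.009]
wrist_force: [0.4, 0.1, -0.8]
width: 0.761
```

Emit:
{"op": "play_rows", "data": {
  "motion": [
    [0, 0, 0, -0.0247, 57],
    [0, 0, 0, -0.0247, 57],
    [0, 0, 0, -0.0247, 57],
    [0, 0, 0, -0.0247, 57],
    [0, 0, 0, 0, 57]
  ]
}}

```text
time: 30.6
tool_pos: [0.6156, -0.2433, 0.1103]
tcp_rot: [-3.119, -0.364, 0.006]
wrist_force: [0.5, -0.1, -1.4]
width: 0.762
```

```bash
python3 -c "
from h import *
plan((.6472,.0704,.113,13.4))"
```

```text
t 30.6 at [ 0.6156 -0.2433  0.1103] yaw 13.32 w 0.762 F [ 0.5 -0.1 -1.4] tilt [-0.0037  0.0014]
 turn 1 x -0.0002
 shift 6 x [ 0.0172 -0.0496 -0.0005]
```

Emit:
{"op": "play_rows", "data": {
  "motion": [
    [0.0105, -0.03, 0, 0, 57],
    [0.0155, -0.045, 0, 0, 57],
    [0.0155, -0.045, 0, 0, 57],
    [0.0155, -0.045, 0, 0, 57],
    [0.0155, -0.045, 0, 0, 57]
  ]
}}

```text
time: 31.22
tool_pos: [0.6381, -0.0213, 0.1115]
tcp_rot: [-3.121, -0.361, 0.003]
wrist_force: [0.7, -0.1, -1.4]
width: 0.765
```

Emit:
{"op": "play_rows", "data": {
  "motion": [
    [0.0155, -0.045, 0, 0, 57],
    [0.0105, -0.03, 0, 0, 57],
    [0.004, -0.012, 0, 0, 57],
    [0, 0, 0.02, 0, 57],
    [0, 0, 0.03, 0, 57]
  ]
}}

```text
time: 31.85
tool_pos: [0.6484, 0.0676, 0.0619]
tcp_rot: [3.12, 0.364, 0.002]
wrist_force: [0.2, -0.2, -2.2]
width: 0.762
```

Emit:
{"op": "play_rows", "data": {
  "motion": [
    [0, 0, 0.015, 0, 57],
    [0, 0, 0, 0, 57],
    [0, 0, 0, 0, 57],
    [0, 0, 0, 0, 57]
  ]
}}

```text
time: 32.35
tool_pos: [0.6492, 0.0687, 0.0492]
tcp_rot: [3.12, 0.366, 0.004]
wrist_force: [0.5, 0.2, -2.1]
width: 0.768
```

```bash
python3 -c "
from h import *
plan((.6472,.0704,.0174,13.4))"
```

```text
t 32.35 at [0.6492 0.0687 0.0492] yaw 13.39 w 0.768 F [ 0.5  0.2 -2.1] tilt [0.0025 0.0002]
 turn 1 x -0.0000
 shift 1 x [-0.0015 -0.0021  0.0318]
```

Emit:
{"op": "play_rows", "data": {
  "motion": [
    [-0.001, -0.002, 0.01, 0, 57],
    [0, 0, 0.01, 0, 57],
    [0, 0, 0.007, 0, 57],
    [0, 0, 0.003, 0, 57],
    [0, 0, 0, 0, 57]
  ]
}}

```text
time: 32.98
tool_pos: [0.6465, 0.0706, 0.0177]
tcp_rot: [-3.12, -0.367, 0.0]
wrist_force: [0.4, -0.6, -0.6]
width: 0.764
```

Emit:
{"op": "play_rows", "data": {
  "motion": [
    [0, 0, 0.001, 0, 57],
    [0, 0, 0, 0, 57],
    [0, 0, 0, 0, 57]
  ]
}}

```text
time: 33.35
tool_pos: [0.6468, 0.0706, 0.0174]
tcp_rot: [-3.12, -0.367, -0.001]
wrist_force: [-2.4, -0.7, 5.1]
width: 0.764
```

Contact at the expected height, so I'll release, back off and clear the cameras' view.

Emit:
{"op": "play_rows", "data": {
  "motion": [
    [0, 0, 0, 0, 75],
    [0, 0, 0, 0, 85],
    [0, 0, 0, 0, 85],
    [0, 0, -0.01, 0, 85],
    [0, 0, -0.03, 0, 85]
  ]
}}

```text
time: 33.98
tool_pos: [0.6447, 0.0704, 0.0555]
tcp_rot: [-3.12, -0.367, 0.007]
wrist_force: [-0.0, -0.6, -0.1]
width: 0.996
```

Emit:
{"op": "play_rows", "data": {
  "motion": [
    [0, 0, -0.04, 0, 85],
    [0, 0, -0.04, 0, 85],
    [0, 0, -0.04, 0, 85],
    [0, -0.04, -0.02, 0, 85],
    [0, -0.05, 0, 0, 85]
  ]
}}

```text
time: 34.6
tool_pos: [0.6277, 0.1585, 0.2012]
tcp_rot: [-3.12, -0.363, -0.011]
wrist_force: [0.3, -0.4, -1.1]
width: 0.994
```

Emit:
{"op": "play_rows", "data": {
  "motion": [
    [0, -0.05, 0, 0, 85],
    [0, -0.05, 0, 0, 85],
    [0, -0.05, 0, 0, 85],
    [0, -0.05, 0, 0, 85],
    [0, -0.05, 0, 0, 85]
  ]
}}

```text
time: 35.22
tool_pos: [0.5672, 0.4029, 0.1977]
tcp_rot: [-3.12, -0.367, -0.002]
wrist_force: [-0.3, -0.1, 0.8]
width: 0.994
```

Emit:
{"op": "play_rows", "data": {
  "motion": [
    [0, -0.03, 0, 0, 85],
    [0, 0, 0, 0, 85],
    [0, 0, 0, 0, 85],
    [0, 0, 0, 0, 85],
    [0, 0, 0, 0, 85]
  ]
}}

```text
time: 35.85
tool_pos: [0.5612, 0.4293, 0.197]
tcp_rot: [3.12, 0.365, 0.0]
wrist_force: [-0.8, 0.1, 0.9]
width: 0.995
```

```bash
python3 -c "
from h import *
plan()
snap('top','t9.png',(210,115,420,255),3.8)
snap('side','s9.png',(180,130,380,290),3.8)"
```

```text
t 35.85 at [0.5612 0.4293 0.197 ] yaw 13.33 w 0.995 F [-0.8  0.1  0.9] tilt [ 0.0001 -0.0001]
```

View pics/t9.png

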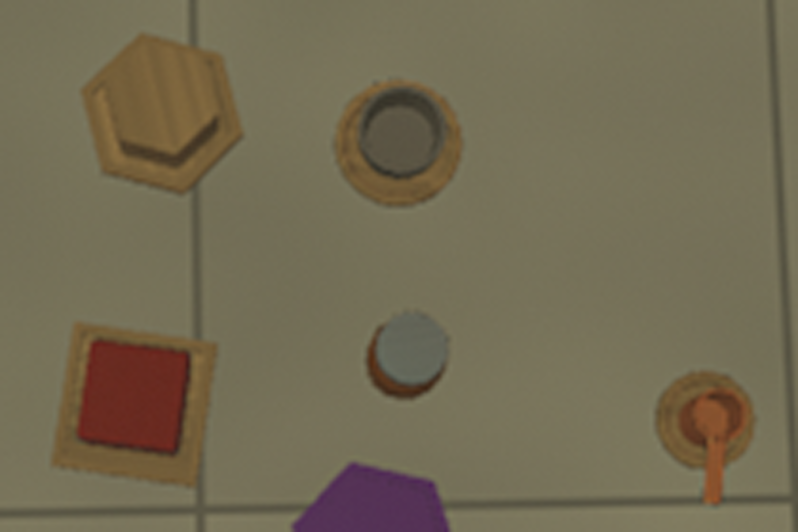

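View pics/s9.png

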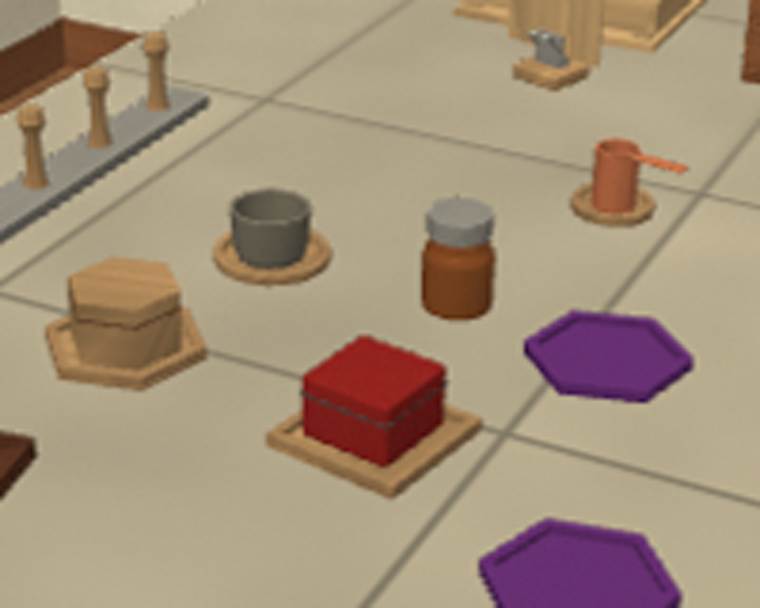

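Run:
```python
from h import *
f=lambda n,u,v,z:print(n,px('top',210+u/3.8-.4,115+v/3.8-.4,z)[:2].round(4))
f('tin',135,397,.048);f('sq',134,405,.009)
f('hex',np.mean([172,217,122])*0+ (122+217)/2,(138+113)/2*0+ (153+52)/2,.048);f('hexseat',161,113,.009)
f('bowl',403,132,.042);f('large',399,143,.009);f('cup',714,416,.052);f('small',706,420,.009);f('jar',411,348,.072)
print('hex centre px predicted',(proj('top',(.6472,.0704,.048))-[210,115]+.4)*3.8)
```

```text
tin [0.456  0.0891]
sq [0.4551 0.0918]
hex [0.6442 0.0653]
hexseat [0.6473 0.0722]
bowl [ 0.6242 -0.0834]
large [ 0.6248 -0.0834]
cup [ 0.4377 -0.2721]
small [ 0.4393 -0.2769]
jar [ 0.4809 -0.0822]
hex centre px predicted [161.46090593  97.9607596 ]
```

```bash
python3 -c "
from workcell import *
print(finish_job())"
```

```text
the job is handed in; nothing more can be done
None
```

I took both piles apart, set all four pieces in their own seats, and handed the job in at about 36 s of robot time. No verdict was reported.

**Position:** in the last top view, each piece read close to its seat's centre, against the 13 mm allowed:

| Piece | Distance from seat centre |
|---|---|
| Tin | about 3 mm |
| Bowl | under 1 mm |
| Cup | about 5 mm |
| Hexagonal box | 2 to 8 mm |

- **Hexagonal box:** its range is wide because different corners of its lid gave different readings.
- **Seating:** the side view showed all four pieces upright inside their lips. The bowl, cup and hexagonal box met their seat floors at the expected height. The tin gave no clear contact force when I lowered it, so its seating rests on the pictures alone.
- **Jar:** it read within about 1 mm of where it started.
- **Gripper:** it was open and about 0.2 m above the work surface, clear of everything, at hand-in.
- **Disagreement:** before grasping the tin, the side camera put it about 3 mm from the top camera's estimate. The grasp was not affected.

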